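# Nest the empty storeroom bins

## Robot

A 6-joint arm with a two-finger parallel gripper is mounted at the origin on the work surface. World frame = base frame: x ahead of the robot, y to its left, z up, the work surface at z = 0. Lengths are in mm, angles in rad, forces in N, time in s.
With the tool pointing down it reaches from about 300 to 775 mm from the base axis. Payload 14.6 kg.
Tool frame: the origin (TCP) lies on the centre line of the jaws, within the pads' length; the fingertips stand 19 mm ahead of it and the grasp point (between the pads) is the TCP (bot.tip_reach is the distance from the TCP to the fingertips, in mm); y points along the fingers, x is the direction in which the jaws open and shut, and the axes are right-handed (so a half turn about y gives the same grasp; the last joint's range is limited). The gripper opens to 85 mm and grips with 20 to 120 N. Pads are 22 mm wide; open, the fingers measure 114 mm over their backs; the gripper's body (76 mm by 85 mm) begins 54 mm behind the grasp point. The pads swing forward as they close: fully open they stand 13 mm farther back than shut.
Start: joints at [1.278, 0.3, 1.521, -0, 1.321, -0.067], TCP at [123.136, 536.029, 250.281] pointing down, gripper open.
Joint ranges: [-3.03, 3.03], [-0.79, 2.21], [0.23, 2.52], [-1.04, 4.18], [0, 3.07], [-2.55, 2.55]. Speed limits (rad/s): [2.22, 2.22, 2.57, 3.14, 3.14, 3.14].

## Interface

Orientations are given as a unit quaternion [w, x, y, z].
In Python, from rig import bot gives the robot as it stands. Calls block until the motion is done:
- bot.move_to(position, orientation): joint-space move of the TCP to a pose.
- bot.servo_line(position, attitude=None, speed=150, until_force=None): straight line of the TCP; attitude=None keeps the orientation; speed is the mean speed in mm/s. With until_force (N) it stops when the force on the tool has changed by that much, and returns True; else False.
- bot.move_joints(angles): joint-space move.
- bot.move_gripper(opening, grip_force=None): finger opening in mm; grip_force is the grip in N (None keeps the last); returns when the fingers have stopped.
- bot.dwell(seconds).
- bot.ik(position, orientation): joint angles nearest the present ones, or None.
- bot.read_state(): the state.
- bot.read_camera(name): name is "scene" or "top" or "wrist"; returns a dict with "image" (400x640x3 uint8, blue, green, red), "depth" (400x640 float32, mm along the optical axis (not along the pixel's ray), 0 where there is no reading), "fovy" (degrees; the focal length in pixels is half the picture's height over the tangent of half this angle, whatever the lens; pixels are square), "cx", "cy" (the principal point, pixels), "k1" (the pictures are not rectified: a ray, as slopes to the right and down, at radius r is drawn at 1 + k1 r^2 times it, then the intrinsics apply), "eye" and "attitude" of the camera in the world; the wrist camera has in their place "mount" (4x4, takes a point from camera to tool coordinates, whose origin is the TCP and whose axes are the tool frame's). Camera axes: x right, y down, z forward; pixel columns grow to the right and rows downward; lengths in mm; the calibration is good to about 2 mm. A picture is of the moment at which its call begins: read the wrist's pose just before it.
A pose or a line that the arm cannot do raises bot.MotionError and nothing moves.
- bot.finish_job(): hands the job in, once; it reports no verdict.
The state is a dict: "clock": time; "joint_positions": joint angles; "qvel": joint speeds; "effort": joint torques, N m; "ee_pos": TCP position; "tool_rot": TCP orientation; "ft_force": force on the tool from outside, world axes, zero at the start; "moment": the same for the moment, N m; "grip_width": finger opening in mm.
Only numpy, scipy, OpenCV 4.12 (cv2) and the standard library are available. Lean on these libraries where they do the work, as an engineer would, in place of code of your own. Each camera call takes 0.05 s, during which the arm holds its last target.

## Task

Nest the three empty blue bins on the bench for return: first set the medium bin down inside the large one, then the small bin inside the medium one, each upright and flat on the floor of the bin that holds it. Let go of everything, and leave the blue bin that is full of fittings where it stands.

Things in the scene. Friction and masses are not known exactly. Their poses are not given: they have to be found in the camera images.
- large_bin: Large shallow empty blue plastic bin, open top, sloping low front: 170 mm long (x), 124 wide (y), 50 high (front wall 36); walls and floor 4 thick, inside 162 x 116. About 0.8 kg, loose on the bench; need not be moved. Blank white label in front. Origin: centre of underside; z up, low front at -x.
- medium_bin: Medium empty blue bin, same kind: 120 mm long (x), 66 wide (y), 76 high (front wall 46; sides full height behind x = -25); walls and floor 3 thick, inside 114 x 60. 0.10-0.20 kg; grip across its width from above. Origin: centre of underside; z up, low front at -x. Lies lengthwise in the large bin, either end forward; its rim then stands 30 mm above the large one's.
- small_bin: Small, tall, narrow empty blue bin: 78 mm long (x), 42 wide (y), 100 high (front wall 66; sides full height behind x = -17); walls and floor 3 thick. 0.06-0.13 kg; grip across its width from above. Origin: centre of underside; z up, low front at -x. Lies lengthwise in the medium bin, either end forward; its rim then stands 27 mm above the medium one's.
- full_bin: Bystander: blue bin of the same shape and size as the medium one (120 x 66 x 76 mm) but filled with steel and brass pipe fittings, about 0.75 kg. Stays where it is. Origin: centre of underside; z up, low front at -x.
There are look-alikes about, which are no part of the job. Leave any orange or white look-alike of the medium_bin alone.

How it is judged:
By the outcome, as a careful person would: the job done as asked, in the order asked, and still so for the second after the job is handed in, with the robot touching nothing.
It also fails if it takes over 69 s, if anything falls off the work surface, if the arm or the gripper's body presses on something with over 40 N, if the wrist force passes 120 N, or if a joint passes its speed limit or range.

## Working session

There is one attempt and no reset: what is moved stays moved. The work goes in short steps, each a Python script; the robot and the scene stay as the last script left them, time stands still between calls to the robot, and variables do not carry over. Pictures are saved under pics/ and viewed, and the job is handed in when it is done.

```bash
mkdir -p pics; ls; cat > h.py <<'E'
import numpy as np, cv2
from rig import bot
from scipy.spatial.transform import Rotation as R
def rot(q): return R.from_quat([q[1],q[2],q[3],q[0]]).as_matrix()
def f_of(c): return 200/np.tan(np.radians(c["fovy"])/2)
def pose(c,st=None):
    if "eye" in c:
        A=np.array(c["attitude"]); A=rot(A) if A.size==4 else A.reshape(3,3)
        return A,np.array(c["eye"])
    M=np.array(c["mount"]); T=rot(st["tool_rot"])
    return T@M[:3,:3], T@M[:3,3]+np.array(st["ee_pos"])
def rays(c,uv):
    f=f_of(c);K=np.array([[f,0,c["cx"]],[0,f,c["cy"]],[0,0,1]])
    p=cv2.undistortPoints(np.array(uv,float).reshape(-1,1,2),K,np.array([c["k1"],0,0,0,0.])).reshape(-1,2)
    return np.c_[p,np.ones(len(p))]
def onplane(c,uv,z,st=None):
    A,e=pose(c,st); d=rays(c,uv)@A.T
    return e+d*((z-e[2])/d[:,2])[:,None]
def cloud(c,st=None):
    A,e=pose(c,st); v,u=np.mgrid[0:400,0:640]
    d=rays(c,np.c_[u.ravel(),v.ravel()])*c["depth"].reshape(-1,1)
    return (d@A.T+e).reshape(400,640,3)
E
python3 - <<'E'
from h import *
s=bot.read_state();print(s)
for n in("scene","top","wrist"):
    c=bot.read_camera(n);cv2.imwrite(f"pics/{n}0.png",c["image"]);print(n,{k:v for k,v in c.items() if k not in("image","depth")},(c["depth"]>0).mean())
    np.save(f"{n}0.npy",{**c,"st":s},allow_pickle=True)
E
```

```text
pics
{'clock': 0.0, 'joint_positions': array([ 1.27837464e+00,  3.00495499e-01,  1.52158689e+00, -1.26181291e-05,
        1.32071184e+00, -6.66211755e-02]), 'qvel': array([-0.00138059, -0.0001671 ,  0.00030579, -0.00115425, -0.00033446,
        0.00015239]), 'effort': array([-3.58019046e-03, -5.43489540e+01, -3.61790013e+01, -1.99092260e-04,
        3.96896736e-03,  4.85964975e-06]), 'ee_pos': array([123.09224942, 535.82752767, 249.70546305]), 'tool_rot': array([-0.55290078,  0.55339174,  0.44014053, -0.44083401]), 'ft_force': array([-0.53133815,  0.27851317,  0.56470831]), 'moment': array([ 0.07766579, -0.04106324,  0.01338032]), 'grip_width': 85.46499347947902}
scene {'fovy': 55.47217519976619, 'cx': 314.98806802788545, 'cy': 195.67757338678436, 'k1': -0.018825883621209315, 'eye': array([1071.68651266, -455.09703679,  682.64137396]), 'attitude': array([-0.39768176,  0.82067569,  0.37308198, -0.17073505])} 0.9960234375
top {'fovy': 49.63956326766407, 'cx': 310.4028223856662, 'cy': 200.3579513983466, 'k1': 0.028013361336682228, 'eye': array([324.04275769,  48.5104166 , 988.12947988]), 'attitude': array([ 0.05508394, -0.70104588,  0.70818237, -0.06307263])} 0.99600390625
wrist {'fovy': 62.006822312555705, 'cx': 314.15508605158914, 'cy': 197.96041687977618, 'k1': 0.010552407493520198, 'mount': array([[ 9.99999587e-01, -5.28877670e-04,  7.39250150e-04,
        -2.43363377e-01],
       [-8.65590504e-04, -3.05877907e-01,  9.52070353e-01,
        -1.23885857e+02],
       [-2.77408462e-04, -9.52070600e-01, -3.05878238e-01,
         7.74518583e+01],
       [ 0.00000000e+00,  0.00000000e+00,  0.00000000e+00,
         1.00000000e+00]])} 0.9960625
```

View pics/top0.png

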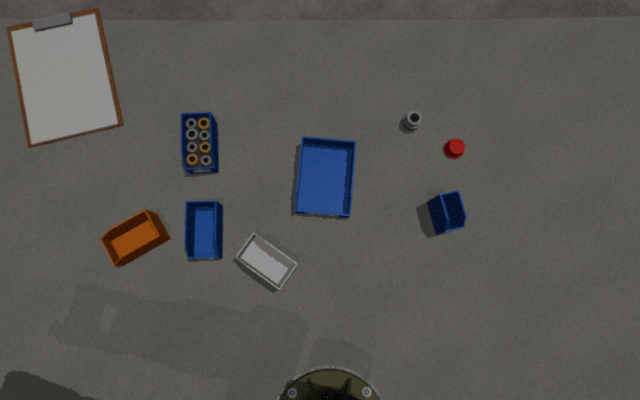

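View pics/scene0.png

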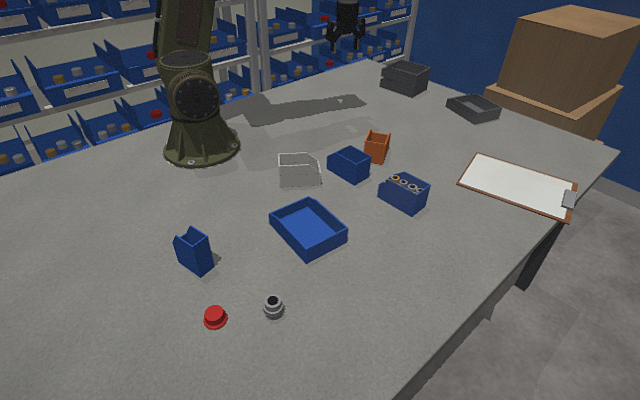

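The top view shows these bins by pixel:
- Full bin at (199,143), holding fittings.
- Empty blue bin at (204,230), the same size.
- Orange bin at (135,238) and white bin at (266,262), both look-alikes.
- Large bin at (325,177).
- Small bin at (447,213).

The medium bin must be the empty blue one at (204,230). I'll confirm that in a crop and measure it.

```bash
python3 - <<'E'
from h import *
c=np.load("top0.npy",allow_pickle=True).item()
im=c["image"]
a=cv2.resize(im[100:275,90:290],None,fx=3,fy=3,interpolation=cv2.INTER_CUBIC)
b=cv2.resize(im[110:260,285:485],None,fx=3,fy=3,interpolation=cv2.INTER_CUBIC)
cv2.imwrite("pics/crA.png",a);cv2.imwrite("pics/crB.png",b)
P=cloud(c)
hsv=cv2.cvtColor(im,cv2.COLOR_BGR2HSV)
m=cv2.inRange(hsv,(100,120,30),(130,255,255))
m=cv2.morphologyEx(m,cv2.MORPH_CLOSE,np.ones((3,3)))
n,L,S,C=cv2.connectedComponentsWithStats(m)
H={"full":76,"med":76,"large":50,"small":100}
for i in range(1,n):
    if S[i,4]<300: continue
    Q=P[L==i]; print(S[i],C[i].round(1),"z pct",np.percentile(Q[:,2],[2,50,90,99]).round(1))
    zt=np.percentile(Q[:,2],98)
    rim=(L==i)&(abs(P[...,2]-zt)<6)
    uv=np.argwhere(rim)[:,::-1]
    W=onplane(c,uv,zt)[:,:2].astype(np.float32)
    r=cv2.minAreaRect(W);print("   rim rect",r, len(uv))
E
```

```text
[181 112  37  62 891] [199.9 140.3] z pct [10.4 54.8 75.6 78.3]
   rim rect ((629.6849365234375, 284.9892883300781), (93.47278594970703, 65.39002990722656), 2.059906244277954) 183
[ 295  136   61   82 4233] [325.2 176.1] z pct [-0.2  4.  40.8 51.9]
   rim rect ((549.6700439453125, 1.9537887573242188), (123.43958282470703, 149.9878387451172), 84.1070556640625) 353
[ 427  190   39   44 1223] [447.  211.7] z pct [  1.8  57.5  96.7 101.4]
   rim rect ((460.6905822753906, -256.5112609863281), (58.805118560791016, 43.84703063964844), 11.923705101013184) 148
[ 185  201   38   58 2084] [203. 229.] z pct [-0.2  8.7 72.5 77.9]
   rim rect ((434.1227722167969, 269.82513427734375), (91.18463897705078, 65.35346984863281), 1.4783371686935425) 213
```

```bash
python3 -c "
import cv2
a=cv2.imread('pics/scene0.png')[120:285,160:440]
cv2.imwrite('pics/crS.png',cv2.resize(a,None,fx=2.8,fy=2.8,interpolation=cv2.INTER_CUBIC))"
```

```text
(no output)
```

View pics/crA.png

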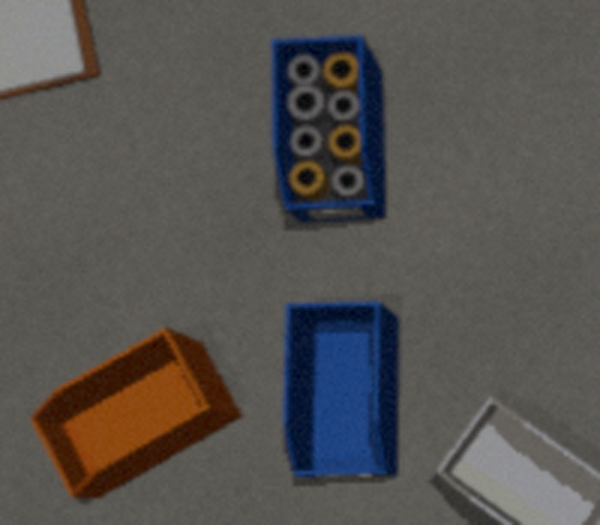

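View pics/crB.png

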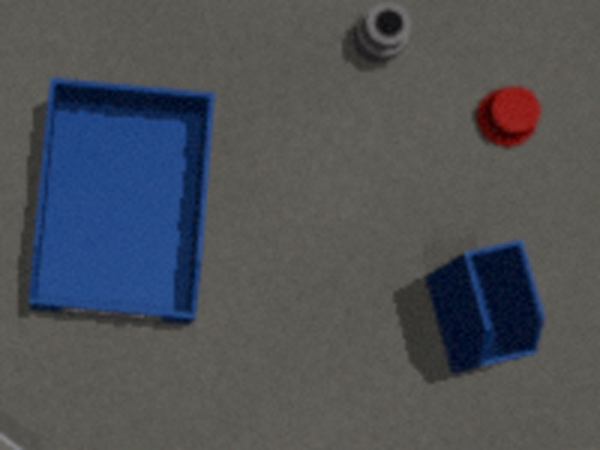

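View pics/crS.png

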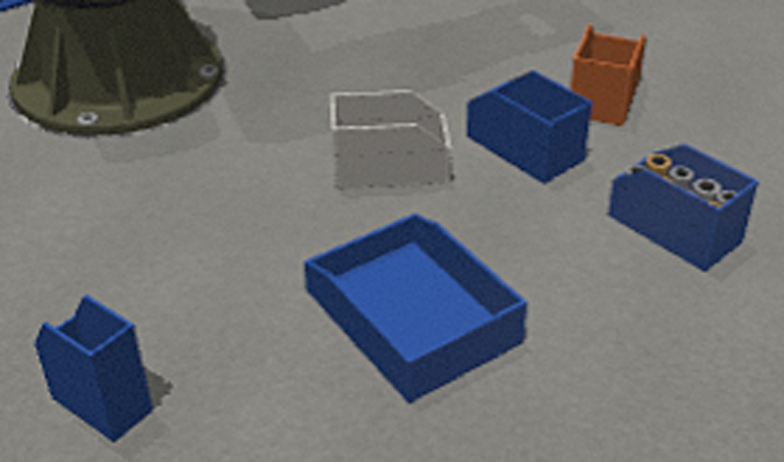

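Confirmed. The blue bin at (204,230) is empty and full-blue, and the one at (199,143) holds fittings. All low fronts face -x, toward the robot. Next is a close wrist look at each of the three.

```bash
cat >> h.py <<'E'
def att(yaw,ref=None):
    """tool y down, tool x along bin width for bin yaw; pick sign of least joint-6 motion"""
    out=[]
    for s in(1,-1):
        x=s*np.array([-np.sin(yaw),np.cos(yaw),0]);y=np.array([0,0,-1.]);z=np.cross(x,y)
        q=R.from_matrix(np.c_[x,y,z]).as_quat();out.append(np.array([q[3],q[0],q[1],q[2]]))
    return out
def best(p,yaw):
    r=[]
    for q in att(yaw):
        j=bot.ik(p,q)
        if j is not None: r.append((abs(j[5]),j,q))
    r.sort(key=lambda t:t[0]); return r[0][2],r[0][1]
E
python3 - <<'E'
from h import *
print("tip",bot.tip_reach)
for n,p,yaw in(("med",[422,270,230],.026),("large",[540,2,230],-.1),("small",[447,-260,260],.2)):
    q,j=best(p,yaw);print(n,j.round(2))
    bot.move_to(p,q);bot.dwell(.2)
    s=bot.read_state();c=bot.read_camera("wrist");np.save(f"w_{n}.npy",{**c,"st":s},allow_pickle=True)
    cv2.imwrite(f"pics/w_{n}.png",c["image"]);print(s["clock"],s["ee_pos"])
a=[cv2.resize(cv2.imread(f"pics/w_{n}.png"),(400,250)) for n in("med","large","small")]
cv2.imwrite("pics/w3.png",np.vstack([np.hstack(a[:2]),np.hstack([a[2],a[2]*0])]))
E
```

```text
tip 19.0
med [ 0.5   0.21  1.68 -0.    1.25 -1.1 ]
1.8333 [421.69149208 270.57290516 230.02873313]
large [-0.06  0.29  1.58  0.    1.27 -1.53]
3.2083 [539.92211122   3.04069017 230.07353002]
small [-0.6   0.22  1.6  -0.    1.32  0.77]
5.4417 [ 447.11478043 -259.8160779   259.99278485]
```

View pics/w3.png

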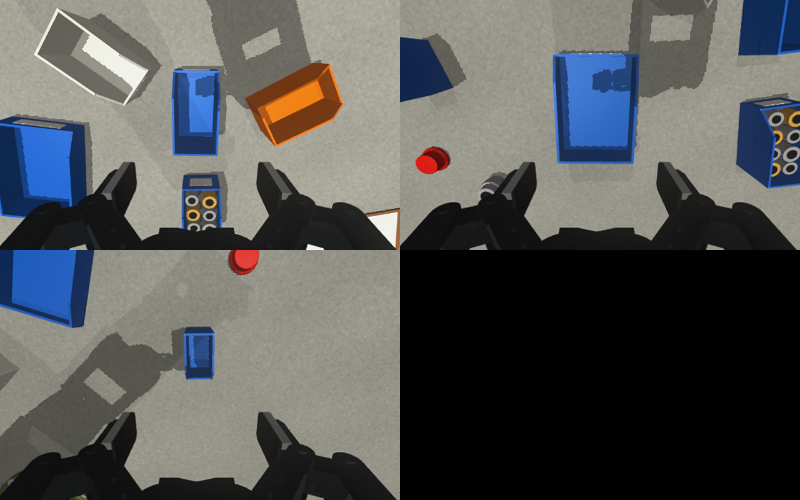

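The wrist views show each bin whole: medium at about (313,178) full-res px, large at (315,175), small at (317,165). The low end is at the image top for all three (-x side). Now I'll fit the rims.

```bash
cat >> h.py <<'E'
def fit(c,st,h,L,seed_xy,yaw0,base=0,zwin=4):
    """blue pixels whose depth point is at rim height -> rim on plane -> rect; centre from back edge"""
    P=cloud(c,st); m=cv2.inRange(cv2.cvtColor(c["image"],cv2.COLOR_BGR2HSV),(100,110,20),(132,255,255))>0
    zr=base+h
    k=m&(abs(P[...,2]-zr)<zwin)&(np.hypot(P[...,0]-seed_xy[0],P[...,1]-seed_xy[1])<115)
    n,Lb,S,C=cv2.connectedComponentsWithStats(cv2.dilate(k.astype(np.uint8),np.ones((5,5))))
    ctr=[np.linalg.norm(P[(Lb==i)&k].mean(0)[:2]-seed_xy) if S[i,4]>150 else 1e9 for i in range(1,n)]
    k&=(Lb==1+int(np.argmin(ctr)))
    uv=np.argwhere(k)[:,::-1]; W=onplane(c,uv,zr,st)[:,:2]
    (cx,cy),(a,b),ang=cv2.minAreaRect(W.astype(np.float32))
    yaw=min([np.radians(ang+90*i) for i in(-2,-1,0,1,2)],key=lambda t:abs(t-yaw0))
    X=np.array([np.cos(yaw),np.sin(yaw)]);Y=np.array([-X[1],X[0]])
    s=W@X;t=W@Y
    return dict(c=X*(s.max()-L/2)+Y*(t.max()+t.min())/2,yaw=yaw,width=np.ptp(t),len=np.ptp(s),z=np.median(P[k][:,2]),n=len(W))
E
python3 - <<'E'
from h import *
for n,h,L,s,y in(("med",76,120,[430,270],.03),("large",50,170,[545,2],-.1),("small",100,78,[455,-258],.2)):
    c=np.load(f"w_{n}.npy",allow_pickle=True).item();print(n,"wrist",fit(c,c["st"],h,L,np.array(s),y))
    c=np.load(f"top0.npy",allow_pickle=True).item();print(n,"top",fit(c,None,h,L,np.array(s),y))
E
```

```text
med wrist {'c': array([422.37226164, 269.3512483 ]), 'yaw': np.float64(0.014205344946969291), 'width': np.float64(65.98136219422116), 'len': np.float64(91.49069670837162), 'z': np.float64(76.14480647521731), 'n': 1053}
med top {'c': array([419.90227989, 269.71419258]), 'yaw': np.float64(0.025801738696204668), 'width': np.float64(65.4300590586351), 'len': np.float64(91.29150372983287), 'z': np.float64(75.4821588887371), 'n': 207}
large wrist {'c': array([542.60495335,   1.27429708]), 'yaw': np.float64(-0.09958984106989464), 'width': np.float64(124.20401587511373), 'len': np.float64(146.71443851939415), 'z': np.float64(50.0789067886335), 'n': 2039}
large top {'c': array([539.94751757,   2.89709809]), 'yaw': np.float64(-0.10347312941339368), 'width': np.float64(123.56900390661399), 'len': np.float64(145.63816194953807), 'z': np.float64(49.00950956418967), 'n': 319}
small wrist {'c': array([ 455.38383489, -262.50777455]), 'yaw': np.float64(0.20968493717852715), 'width': np.float64(41.56125680593516), 'len': np.float64(57.697530136213686), 'z': np.float64(99.99251428077028), 'n': 630}
small top {'c': array([ 451.57520906, -259.19100058]), 'yaw': np.float64(0.20810861212930926), 'width': np.float64(42.865436145976105), 'len': np.float64(58.45659349207881), 'z': np.float64(99.25157950765185), 'n': 131}
```

Sizes and heights match in both views and the positions agree within 2–5 mm. Next I grasp the medium bin.

```bash
python3 - <<'E'
from h import *
c=np.array([421.5,269.5]);yaw=.018
g=c+6*np.array([np.cos(yaw),np.sin(yaw)])
q,j=best([*g,150],yaw)
bot.move_gripper(82,30)
bot.move_to([*g,170],q)
hit=bot.servo_line([*g,69],speed=70,until_force=10)
s=bot.read_state();print(hit,s["ee_pos"],s["ft_force"],s["clock"])
cc=bot.read_camera("wrist");cv2.imwrite("pics/g1.png",cc["image"])
if not hit:
    bot.move_gripper(55,30);s=bot.read_state();print(s["grip_width"],s["ft_force"])
    c2=bot.read_camera("wrist");cv2.imwrite("pics/g2.png",c2["image"])
    c3=bot.read_camera("scene");cv2.imwrite("pics/g3.png",cv2.resize(c3["image"][90:240,260:460],None,fx=2,fy=2))
a=cv2.imread("pics/g3.png");b=cv2.resize(cv2.imread("pics/g2.png"),(480,300))[:, 80:400]
cv2.imwrite("pics/g23.png",np.hstack([a,b]))
E
```

```text
False [427.64509822 269.70147786  69.33163305] [1.01317233 0.40329316 0.1857144 ] 9.2417
65.33143251876832 [-1.79474885 -2.04584007  5.95298125]
```

View pics/g23.png

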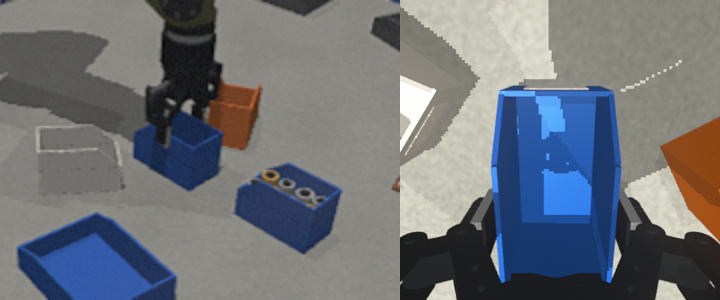

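The grip width is 65.3 mm against a 66 mm bin, and the bin sits square between the pads. I'll lift it, check, and carry it over the large bin.

```bash
python3 - <<'E'
from h import *
s=bot.read_state();p=s["ee_pos"]
bot.servo_line([p[0],p[1],210],speed=100);bot.dwell(.2)
s=bot.read_state();print(s["grip_width"],s["ft_force"])
yaw=-.101;C=np.array([541.5,1.8]);g=C+6*np.array([np.cos(yaw),np.sin(yaw)])
q,j=best([*g,210],yaw);print(j.round(2))
s=bot.read_state()
bot.move_to([*g,190],q);bot.dwell(.2)
s=bot.read_state();c=bot.read_camera("wrist");print(s["grip_width"],s["ee_pos"],s["clock"])
t=bot.read_camera("top")
cv2.imwrite("pics/c1.png",np.hstack([cv2.resize(c["image"],(480,300))[:,80:400],cv2.resize(t["image"][90:240,240:440],(400,300))]))
print(fit(c,s,76,120,g[:2],yaw,base=s["ee_pos"][2]-69.3,zwin=6))
E
```

```text
65.45093023205344 [ 0.43983294  0.23641238 -1.79104609]
[-0.06  0.33  1.58 -0.    1.23 -1.53]
65.22399286756189 [547.38842736   2.23803077 190.1394721 ] 12.775
{'c': array([527.73653556, -26.83359262]), 'yaw': np.float64(-0.10324090176633877), 'width': np.float64(5.341575061035986), 'len': np.float64(83.93589770888764), 'z': np.float64(196.7478642690404), 'n': 1921}
```

View pics/c1.png

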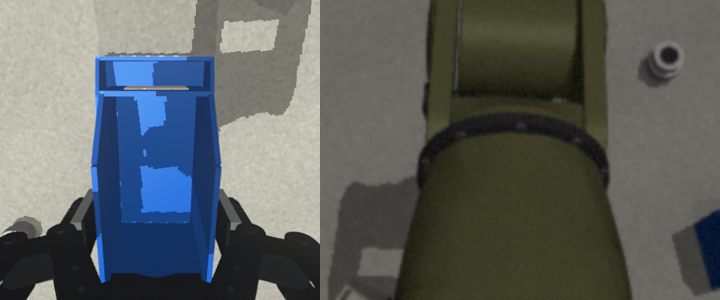

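The bin is held square (yaw −0.103, only one rim side was fitted) and sits centred over the large bin. Lowering with force stop.

```bash
python3 - <<'E'
from h import *
s=bot.read_state();p=s["ee_pos"]
bot.servo_line([p[0],p[1],82],speed=90)
hit=bot.servo_line([p[0],p[1],70],speed=15,until_force=4)
s=bot.read_state();print(hit,s["ee_pos"],s["ft_force"],s["grip_width"],s["clock"])
c=bot.read_camera("wrist");d=bot.read_camera("scene")
cv2.imwrite("pics/p1.png",np.hstack([cv2.resize(c["image"],(480,300))[:,80:400],cv2.resize(d["image"][150:300,210:410],(400,300))]))
E
```

```text
True [547.3600222    1.87875653  73.36629165] [-1.50199603  0.34046386  7.34665622] 65.50390969082511 14.8167
```

View pics/p1.png

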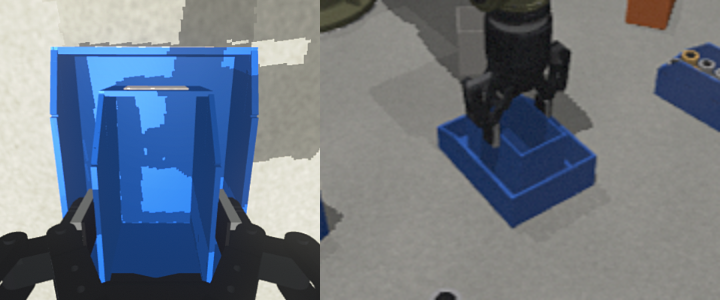

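Contact came at z 73.4 (73.3 expected), with the bin centred in the large one. I'll release it, rise, re-measure, then grasp the small bin.

```bash
python3 - <<'E'
from h import *
bot.move_gripper(78)
s=bot.read_state();p=s["ee_pos"];bot.servo_line([p[0],p[1],230],speed=120);bot.dwell(.2)
s=bot.read_state();c=bot.read_camera("wrist");cv2.imwrite("pics/m1.png",c["image"])
np.save("w_med2.npy",{**c,"st":s},allow_pickle=True)
print(s["clock"],fit(c,s,76,120,np.array([555,1]),-.1,base=4))
P=cloud(c,s);print("large",fit(c,s,50,170,np.array([545,2]),-.1))
yaw=.209;C=np.array([453.8,-261.2]);g=C+6*np.array([np.cos(yaw),np.sin(yaw)])
q,j=best([*g,200],yaw);print(j.round(2),bot.read_state()["joint_positions"].round(2))
# choose the attitude for both grasp & place
qp,jp=best([547,2,200],-.1);print(jp.round(2))
bot.move_to([*g,200],q)
hit=bot.servo_line([*g,97],speed=70,until_force=10);s=bot.read_state();print(hit,s["ee_pos"],s["clock"])
if not hit:
    bot.move_gripper(30,25);s=bot.read_state();print(s["grip_width"],s["ft_force"],s["ee_pos"])
c2=bot.read_camera("wrist");d=bot.read_camera("scene")
cv2.imwrite("pics/s1.png",np.hstack([cv2.resize(c2["image"],(480,300))[:,80:400],cv2.resize(d["image"][190:310,120:280],(400,300))]))
E
```

```text
16.8583 {'c': array([541.72626023,   2.59084378]), 'yaw': np.float64(-0.1039983047803573), 'width': np.float64(66.04147413604909), 'len': np.float64(91.24695525490426), 'z': np.float64(80.11021066088915), 'n': 1139}
large {'c': array([516.03873663,   5.21338623]), 'yaw': np.float64(-0.10144952645909697), 'width': np.float64(66.24753905943473), 'len': np.float64(118.3476843581156), 'z': np.float64(50.23041734022948), 'n': 680}
[-0.58  0.3   1.64 -0.    1.2   0.78] [-0.06  0.31  1.56  0.    1.28 -1.53]
[-0.06  0.34  1.59  0.    1.21 -1.53]
False [ 459.82489263 -260.0547569    97.3737508 ] 20.525
41.721618565711964 [-0.04649147 -1.0103104   1.54128035] [ 459.83758637 -260.12078636   97.28143523]
```

View pics/s1.png

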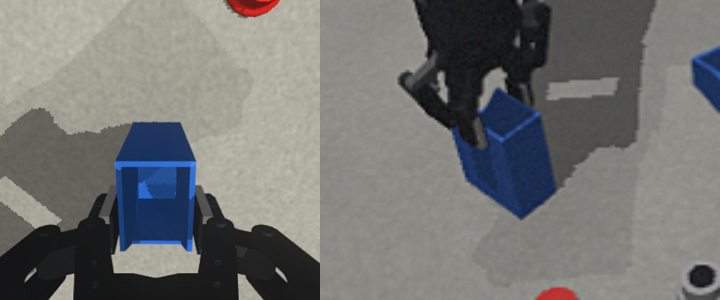

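View pics/m1.png

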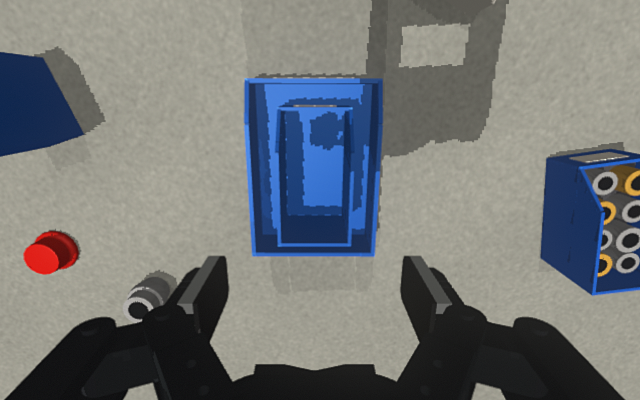

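The small bin is gripped at 41.7 mm, with its tall back at image top (+x). The medium bin's rim measures z = 80.1 (80 expected), 66 mm wide and centred. The "large" refit caught only part of the rim, so I ignore it. Next I lift, carry and lower the small bin, keeping the same tool attitude sense.

```bash
python3 - <<'E'
from h import *
s=bot.read_state();p=s["ee_pos"]
bot.servo_line([p[0],p[1],235],speed=110);bot.dwell(.2)
s=bot.read_state();print(s["grip_width"],s["ft_force"])
yaw=-.102;C=np.array([541.6,2.0]);g=C+6*np.array([np.cos(yaw),np.sin(yaw)])
cand=[(bot.ik([*g,235],q),q) for q in att(yaw)]
T=rot(s["tool_rot"])
q=max(att(yaw),key=lambda q:(rot(q)[:,0]@T[:,0]));print(bot.ik([*g,235],q))
bot.move_to([*g,235],q)
bot.servo_line([*g,200],speed=80);bot.dwell(.2)
s=bot.read_state();c=bot.read_camera("wrist");d=bot.read_camera("scene");print(s["grip_width"],s["ee_pos"],s["clock"])
cv2.imwrite("pics/s2.png",np.hstack([cv2.resize(c["image"],(480,300))[:,80:400],cv2.resize(d["image"][120:270,210:410],(400,300))]))
E
```

```text
41.616668336763354 [ 0.15401646  0.35673078 -0.48541861]
[-6.43537968e-02  3.07185413e-01  1.54783200e+00 -4.44089210e-16
  1.28657524e+00  1.60844253e+00]
41.80219882917807 [547.75121551   1.35907984 200.50693398] 24.5083
```

View pics/s2.png

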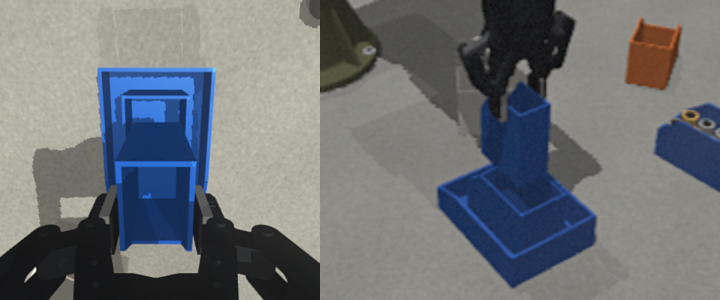

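The small bin is held upright and lined up laterally. Its floor should touch at TCP z ≈ 104.3.

```bash
python3 - <<'E'
from h import *
s=bot.read_state();p=s["ee_pos"]
hit=bot.servo_line([p[0],p[1],113],speed=60,until_force=6)
print(hit)
if not hit:
    hit=bot.servo_line([p[0],p[1],101],speed=15,until_force=4)
s=bot.read_state();print(hit,s["ee_pos"],s["ft_force"],s["grip_width"],s["clock"])
c=bot.read_camera("wrist");d=bot.read_camera("scene")
cv2.imwrite("pics/s3.png",np.hstack([cv2.resize(c["image"],(480,300))[:,80:400],cv2.resize(d["image"][150:300,210:410],(400,300))]))
E
```

```text
False
True [547.80323291   1.21291115 104.20310481] [ 0.47195587 -1.14136288  4.36542599] 41.61504094837397 26.8083
```

View pics/s3.png

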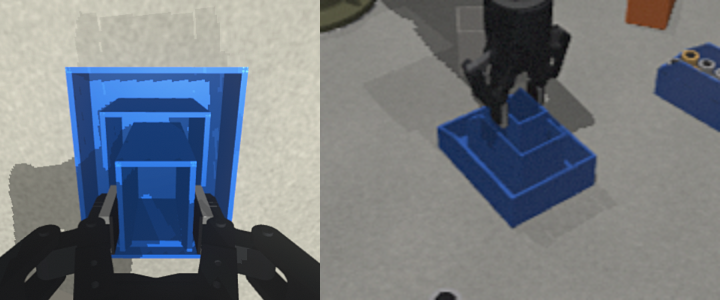

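Contact came at z 104.2, as expected, so the bin is on the medium bin's floor. I'll release it, rise and check.

```bash
python3 - <<'E'
from h import *
bot.move_gripper(56)
s=bot.read_state();p=s["ee_pos"];print(s["ft_force"]);bot.servo_line([p[0],p[1],260],speed=100);bot.dwell(.3)
s=bot.read_state();c=bot.read_camera("wrist");d=bot.read_camera("scene");print(s["clock"],s["grip_width"])
print("small",fit(c,s,100,78,np.array([548,2]),-.1,base=7))
print("med",fit(c,s,76,120,np.array([555,2]),-.1,base=4))
P=cloud(c,s)
t0=np.load("top0.npy",allow_pickle=True).item()
cv2.imwrite("pics/e1.png",np.hstack([cv2.resize(c["image"],(480,300))[:,80:400],cv2.resize(d["image"][120:270,210:410],(400,300))]))
bot.move_joints([1.278,.3,1.521,0,1.321,-.067])
t=bot.read_camera("top");s=bot.read_state();print(s["clock"])
cv2.imwrite("pics/e2.png",t["image"])
for n,k in(("t0",t0),("t",t)): print(n,"full",fit(k,None,76,120,np.array([630,285]),.03))
print("small",fit(t,None,100,78,np.array([548,2]),-.1,base=7));print("large",fit(t,None,50,170,np.array([545,2]),-.1))
E
```

```text
[ 0.84785766  0.21050121 -0.03886214]
29.2167 55.9503929166626
small {'c': array([5.42814698e+02, 3.71344027e-01]), 'yaw': np.float64(-0.10201078765883118), 'width': np.float64(42.04939972846829), 'len': np.float64(56.57215388252814), 'z': np.float64(106.92728482121404), 'n': 662}
med {'c': array([542.66821164,   1.95955455]), 'yaw': np.float64(-0.10342892093929837), 'width': np.float64(66.0186194894554), 'len': np.float64(88.11553894572006), 'z': np.float64(79.97634456602026), 'n': 939}
31.7917
t0 full {'c': array([617.02857022, 284.91737459]), 'yaw': np.float64(0.03594502228912494), 'width': np.float64(65.50088702466743), 'len': np.float64(93.63188459854541), 'z': np.float64(75.59092703696899), 'n': 181}
t full {'c': array([617.02543777, 284.95272724]), 'yaw': np.float64(0.03605104939002372), 'width': np.float64(65.42653073827174), 'len': np.float64(93.62701332421966), 'z': np.float64(75.31788631185685), 'n': 180}
small {'c': array([539.41769945,   2.37184436]), 'yaw': np.float64(-0.10188455382316142), 'width': np.float64(41.704797899324504), 'len': np.float64(59.15300045975869), 'z': np.float64(106.07216373868812), 'n': 113}
large {'c': array([539.94751757,   2.89709809]), 'yaw': np.float64(-0.10347312941339368), 'width': np.float64(123.56900390661399), 'len': np.float64(143.4169402743284), 'z': np.float64(48.86549980811333), 'n': 342}
```

View pics/e1.png

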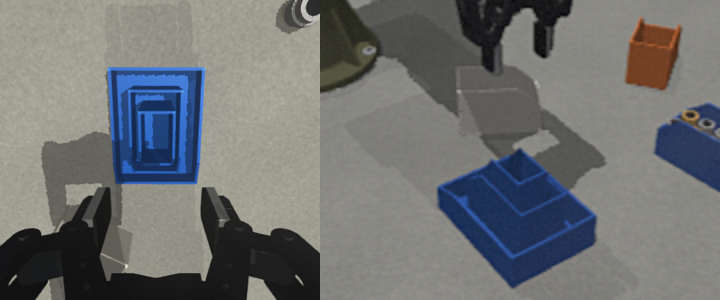

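View pics/e2.png

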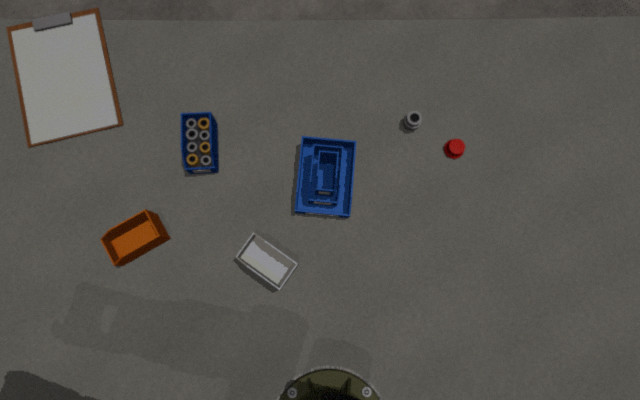

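The bins are nested concentrically around (325,177), and the full bin at (199,143), the orange bin and the white bin stand where they did.

```bash
python3 -c "
from rig import bot
print(bot.finish_job(), bot.read_state()['clock'])"
```

```text
the job is handed in; nothing more can be done
the job is handed in; nothing more can be done
```

The three blue bins are nested: I set the medium bin in the large one first, then the small bin in the medium one. The gripper is empty and clear, and I handed the job in at about 32 s of the 69 s allowed.

**Seating:** the rims measure z = 80.0 mm for the medium bin (80 expected) and 106.9 mm for the small one (107 expected), so both sit flat on the floor below. Both are within about 2 mm of centred. Their yaw is −0.10 rad, the same as the large bin.

**Left alone:** the full bin moved less than 0.1 mm, measured from above before and after. The large, orange and white bins are where they were.

**Disagreements:**
- The wrist and top cameras differed by 2–5 mm in absolute position, which is within the slack of the fits.
- Two rim fits caught only part of a rim, so I did not use the positions they gave. They were the large bin after the first placing and the medium bin while it was being carried.

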